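Unclip the sealed service cover of a packing scale and start its calibration

TASK

Take the sealed black cover off the deck of the packing scale: press it gently down on its foam seal, pinching its two orange side tabs together, until you feel both give way, then lift it off still pinched and lay it flat, tabs up, in the blue tray. Then press the red calibration button under it fully in and let it come back out. Do not force the cover, its tabs or the scale, do not drop the cover, and leave the golden vase, the steel weight and the tape roll alone.

Things in the scene. Friction and masses are not known exactly. Their poses are not given: they have to be found in the camera images.
- scale: Counting scale with its weighing pan off, fixed: white housing 280 x 260 mm, flat grey deck 75 mm above the bench, sloping console at its -x end up to 110 mm high, four rubber-topped pan posts on the deck (22 mm high, at x -62 and +122, y +-105 mm). Origin: centre of the housing's underside; z up; its yaw varies. It stands up to 25 N from the robot.
- cover: Black cover clipped over the opening: plate 112 (x) x 76 (y) x 4 mm with a raised rib 92 mm long, 30 mm wide (18 mm between the tabs), its top 20 mm above the origin. Origin: centre of the plate's underside; axes as the scale's, z up. Hooks and ribs reach 25.5 mm below the plate: on a flat floor the origin stands 25.5 mm up. About 0.11 kg; side play 0.75 mm.
- tab_left: Orange release tab on the cover's +y side; frame at the cover's origin, moving with the tab. Finger face 30 mm long (x), 6 to 26 mm above the cover's origin, 22 mm from the middle at rest (44 mm over both tabs). Spring 1.2 N plus 1.2 N per mm, stop after 6 mm (32 mm over both). Pinch with 20 to 30 N; above 50 N a tab breaks.
- tab_right: Same tab on the -y side, mirrored. Each hook has a barb behind a lip under the deck: until the cover is pressed down far enough, tabs go in about 2 mm only and it stays locked. Then pinched tabs give way to their stop: the hooks are free; keep pinching while lifting 40 mm. How far differs from scale to scale, 1.5 to 7.5 mm, unseen (7 to 16 N); about 1 mm further the cover lands on hard stops.
- button_top (a point): Middle of the top of the red calibration button, round, 16 mm across, in the opening under the cover, 18 mm along the scale's +x from the bay frame's origin and 4 mm below deck height. Reached with shut fingers; pressed down 4 mm it is fully in.
- cal_button (a joint): Travel of the red button: 0 out, 0.004 m fully in. Spring: 1.8 N at first, 5 N fully in; it comes back out by itself.
- tray: Blue open parts tray, fixed to the bench: outside 190 (x) x 140 (y) mm, 22 mm high, walls 4 mm, floor about 4 mm thick. Origin: centre of its underside. It stands on the left or the right of the scale.
- gold_jug: Golden squat vase, 96 mm wide, 115 mm high, loose; leave alone. Origin: centre of its underside.
- weight: Steel 500 g test weight with knob, 44 mm wide, 62 mm high, loose; leave alone. Origin: centre of its underside.
- tape_roll: Amber roll of packing tape lying flat, 92 mm wide, 45 mm high, loose; leave alone. Origin: centre of its underside.
- bay_frame: Grey frame let flush into the scale's deck round its opening, 120 x 84 mm, fixed. Origin: centre of the opening at deck height, 30 mm along +x of the scale's origin; axes as the scale's. Opening 80 (x) by 38 mm (y), 29 mm deep. A foam seal holds the clipped cover's plate 9.5 mm above it, pushing up with 5 N plus 1 N per mm pressed. Loads over 15 N by the cover (on its stops, or pulling its hooks) break it.
Mind the look-alikes: they are no part of the job. Of the things shaped like the tray, the blue one is meant.

How it is judged:
On the way, in this order (a step that is already met when the one before it is completed fails the run):
1. the cover is unclipped and lifted clear of the deck (z of cover in the frame of bay_frame above 0.04 m and contact force between the fingers and cover above 0.5 N), for 0.1 s.
2. the cover lies flat in the tray, let go (x of cover in the frame of tray between -0.06 and 0.06 m and y of cover in the frame of tray between -0.045 and 0.045 m and z of cover in the frame of tray below 0.036 m and angle between cover's own z axis and vertical below 0.12 rad and contact force between the fingers and cover below 0.1 N and linear speed of cover below 0.03 m/s), for 0.2 s.
3. the calibration button is pressed fully in (value of joint cal_button above 0.0032 m), for 0.1 s.
At the end, for the whole second after the job is handed in: The cover lies flat (within 0.12 rad) on the floor of the tray, tabs up, at rest and let go, its middle within 60 mm (x) and 45 mm (y) of the tray's middle; the red button, having been pressed in by 3.2 mm or more, is out again (under 0.8 mm) (all of step 2 and value of joint cal_button below 0.0008 m); the robot touches nothing.
It fails at once if the cover loads the frame with more than 15 N (driven down on its stops, or pulled while still hooked) (contact force between cover and bay_frame above 15 N).
It fails at once if a tab is squeezed with more than 50 N (contact force between the fingers and tab_left above 50 N or contact force between the fingers and tab_right above 50 N).
It fails at once if the cover is dropped or thrown (over 0.5 m/s out of the fingers) (contact force between the fingers and cover below 0.1 N and linear speed of cover above 0.5 m/s).
It fails at once if the robot pushes on the scale with more than 25 N (button included) (contact force between any of the arm, the fingers and scale above 25 N).
It fails at once if a bystander is moved more than 15 mm (distance of any of gold_jug, weight, tape_roll from where it was at the start of the episode above 0.015 m).
It also fails if it takes over 59 s, if anything falls off the work surface, if the arm or the gripper's body presses on something with over 40 N, if the wrist force passes 120 N, or if a joint passes its speed limit or range.

ROBOT

A 6-joint arm with a two-finger parallel gripper is mounted at the origin on the work surface. World frame = base frame: x ahead of the robot, y to its left, z up, the work surface at z = 0. Lengths are in m, angles in rad, forces in N, time in s.
With the tool pointing down it reaches from about 0.2 to 0.875 m from the base axis. Payload 3.4 kg.
Tool frame: the origin (TCP) lies between the finger pads; the fingertips stand 25 mm ahead of it and the grasp point (between the pads) lies 6 mm ahead of it (r.nose_length is the z of the fingertips in the tool frame, in m); z points along the fingers, y is the line along which they close (so a half turn about z gives the same grasp; the last joint's range is limited). The gripper opens to 94 mm and grips with 3 to 60 N. Pads are 16 mm wide; open, the fingers measure 119 mm over their backs; the gripper's body (75 mm by 177 mm) begins 78 mm behind the grasp point.
Start: joints at [-1.341, 0.276, 1.505, -0, 1.361, -0.121], TCP at [0.198, -0.54, 0.23] pointing down, gripper open.
Joint ranges: [-2.89, 2.89], [-0.75, 2.08], [0.22, 2.7], [-1.18, 4.32], [0.11, 2.71], [-2.7, 2.7]. Speed limits (rad/s): [2.57, 2.57, 3.14, 3.14, 3.14, 3.14].

INTERFACE

Orientations are given as a unit quaternion [w, x, y, z].
In Python, from plant import r, gripper_to, inverse_kinematics, vision, models, telemetry gives the robot as it stands. Calls block until the motion is done:
- r.move_to(position, orientation): joint-space move of the TCP to a pose.
- r.move_l(position, rot=None, vel=0.15, guard=None): straight line of the TCP; rot=None keeps the orientation; vel is the mean speed in m/s. With guard (N) it stops when the force on the tool has changed by that much, and returns True; else False.
- r.movej(angles): joint-space move.
- gripper_to(opening, f_grip=None): finger opening in m; f_grip is the grip in N (None keeps the last); returns when the fingers have stopped.
- r.hold(seconds).
- inverse_kinematics(position, orientation): joint angles nearest the present ones, or None.
- vision.snapshot(name): name is "side" or "top"; returns the picture (480x640x3 uint8, red, green, blue); there is no depth.
- vision.get_calibration(name): a dict with "fx", "fy", "cx", "cy" (pixels), "D" ([k1, k2, p1, p2, k3] as OpenCV has them; the pictures are not rectified), "position" and "orientation" of the camera in the world. Camera axes: x right, y down, z forward; pixel columns grow to the right and rows downward; lengths in m; the calibration is good to about 2 mm. A picture is of the moment at which its call begins. get_calibration takes no time and is no camera call.
A pose or a line that the arm cannot do raises r.PlanningError and nothing moves.
- r.sign_off(): hands the job in; it is judged then, once.
Trained networks look in the newest picture that a camera, given by its name, has taken for a name from the list of things; names that differ only in an ending like _2 or _b are one class to them, and where a whole thing is asked for, a point or a joint stands for the part that bears it (a point fixed in the world has none). Each returns a list of dicts, best first, with "score" (0 to 1); they miss things now and then, are a little off and sometimes report something else, mostly with a low value. They report only what shows in the picture. A call takes as long as a camera call. They do not tell look-alikes from the thing itself.
- models.boxes_of(thing, camera): "at" ([x, y, z] in m, in world coordinates, good to about 4 mm: the middle of the surface that is visible of it).
- models.regions_of(thing, camera): "pixels" (480x640 bool, what is visible of it).
- models.mark_of(thing, camera): "at" ([x, y, z] in m, in world coordinates, good to about 4 mm: a listed point, or the origin of a listed thing).
Readings, each from a call of its own:
- telemetry.current_t(): time.
- telemetry.current_joints(): joint angles.
- telemetry.current_dq(): joint speeds.
- telemetry.current_joint_efforts(): joint torques, N m.
- telemetry.current_ee_pos(): TCP position.
- telemetry.current_tool_rot(): TCP orientation.
- telemetry.current_wrist_force(): force on the tool from outside, world axes, zero at the start.
- telemetry.current_torque(): the same for the moment, N m.
- telemetry.current_opening(): finger opening in m.
- telemetry.current_finger_force(): force on a finger pad.
Only numpy, scipy, OpenCV 4.12 (cv2) and the standard library are available. Lean on these libraries where they do the work, as an engineer would, in place of code of your own. Each camera call takes 0.05 s, during which the arm holds its last target. There are 200 camera calls.

## Working session

There is one attempt and no reset: what is moved stays moved. The work goes in short steps, each a Python script; the robot and the scene stay as the last script left them, time stands still between calls to the robot, and variables do not carry over. Pictures are saved under pics/ and viewed, at most 10 in all, crops included, and the job is handed in when it is done.

```bash
ls; mkdir -p pics; python3 - <<'E'
from plant import r, vision, models, telemetry
import cv2
for c in("top","side"):
    im=vision.snapshot(c); cv2.imwrite(f"pics/{c}0.png",im[:,:,::-1])
    print(c,vision.get_calibration(c))
    for n in("scale","cover","tab_left","tab_right","tray","bay_frame","gold_jug","weight","tape_roll"):
        print(n,[(round(d["score"],2),[round(float(v),4) for v in d["at"]]) for d in models.mark_of(n,c)[:3]])
print(telemetry.current_t(),telemetry.current_tool_rot(),r.nose_length)
E
```

```text
pics
top {'fx': 475.6180654322322, 'fy': 475.6180654322322, 'cx': 315.1719678631547, 'cy': 249.63667157388744, 'D': array([-0.10912539,  0.        ,  0.        ,  0.        ,  0.        ]), 'position': array([0.4191597 , 0.05514018, 1.22064364]), 'orientation': array([ 0.02616983, -0.69979878,  0.71361227, -0.01882377])}
scale [(0.63, [0.5421, -0.0098, 0.0011])]
cover [(0.56, [0.5748, -0.0175, 0.0865]), (0.27, [0.5135, 0.2904, 0.004])]
tab_left [(0.39, [0.5767, -0.0171, 0.0838])]
tab_right [(0.62, [0.5738, -0.0167, 0.0841])]
tray [(0.95, [0.2166, 0.4134, -0.0013]), (0.72, [0.5129, 0.2894, -0.0004]), (0.64, [0.7724, 0.2551, -0.0045])]
bay_frame []
gold_jug [(0.93, [0.5213, -0.2793, -0.0002])]
weight [(0.51, [0.355, 0.2701, 0.0025]), (0.27, [0.5735, -0.018, 0.0833])]
tape_roll [(0.7, [0.3379, -0.2989, -0.0039]), (0.64, [0.5206, -0.282, -0.0019])]
side {'fx': 579.5307651963514, 'fy': 579.5307651963514, 'cx': 310.43892717620645, 'cy': 231.0611095386975, 'D': array([-0.00723206,  0.        ,  0.        ,  0.        ,  0.        ]), 'position': array([ 0.46352734, -0.85341235,  0.87965657]), 'orientation': array([-0.41038504,  0.91187982, -0.00493288,  0.00591497])}
scale [(0.84, [0.5429, -0.0148, 0.0018])]
cover [(0.86, [0.5755, -0.0162, 0.0863])]
tab_left [(0.39, [0.5739, -0.0146, 0.082])]
tab_right [(0.55, [0.5736, -0.0174, 0.0813])]
tray [(0.83, [0.7748, 0.254, 0.0016]), (0.58, [0.511, 0.2911, 0.0005]), (0.58, [0.2155, 0.4165, 0.0004])]
bay_frame [(0.82, [0.5779, -0.0172, 0.0783])]
gold_jug [(0.7, [0.5768, -0.018, 0.0791]), (0.56, [0.5128, -0.2818, 0.0001])]
weight [(0.63, [0.3534, 0.2677, 0.0009])]
tape_roll [(0.7, [0.3393, -0.2993, 0.0002])]
1.0 [4.85065455e-05 9.84655698e-01 1.74508323e-01 8.51191226e-07] 0.025
```

View pics/top0.png

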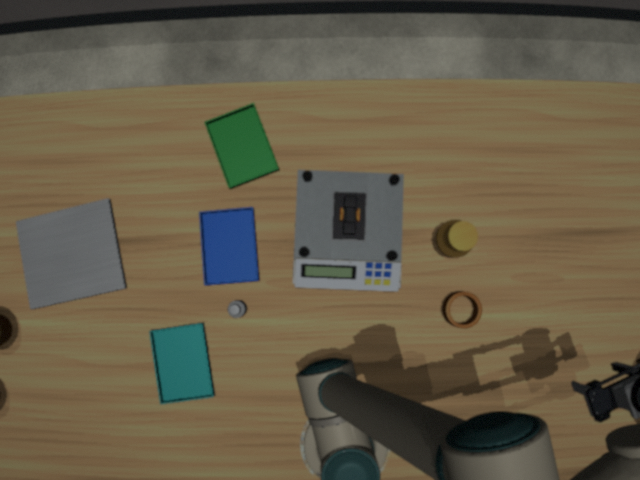

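View pics/side0.png

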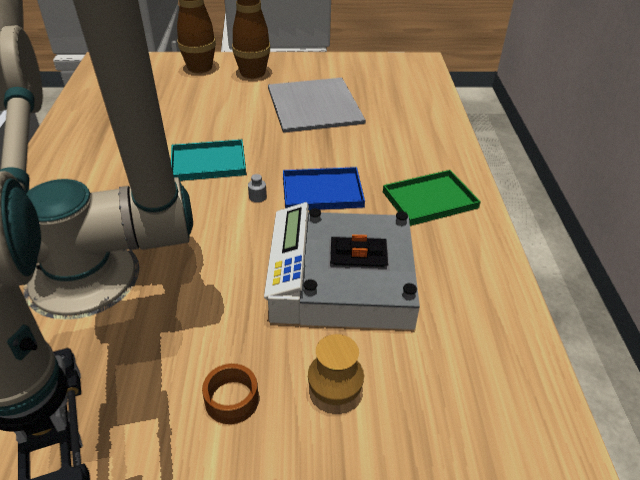

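The top picture shows the scale with the cover's orange tabs at about (350,214). The posts are near (307,176), (394,180), (304,252) and (391,256), and the blue tray is at (230,246). The side picture agrees with this. Next I'll fit yaw and position from the posts, the tabs and the tray colour.

```bash
cat >h.py <<'E'
from plant import r, gripper_to, inverse_kinematics, vision, models, telemetry
import numpy as np, cv2
from scipy.spatial.transform import Rotation as R
def rays(cam,px):
    c=vision.get_calibration(cam);K=np.array([[c["fx"],0,c["cx"]],[0,c["fy"],c["cy"]],[0,0,1.]])
    u=cv2.undistortPoints(np.array(px,float).reshape(-1,1,2),K,c["D"]).reshape(-1,2)
    q=c["orientation"];M=R.from_quat([q[1],q[2],q[3],q[0]]).as_matrix()
    return c["position"],np.c_[u,np.ones(len(u))]@M.T
def onplane(cam,px,z):
    p,d=rays(cam,px);return p+d*((z-p[2])/d[:,2])[:,None]
def down(yaw):  # tool z down, tool y along world dir yaw+90deg (up to sign)
    q=(R.from_euler("z",yaw)*R.from_euler("x",np.pi)).as_quat();return np.array([q[3],*q[:3]])
E
python3 - <<'E'
from h import *
posts={"top":[(307,176),(394,180),(304,252),(391,256)],"side":[(402,214),(410,287),(315,212),(310,285)]}
loc=np.array([(122,105),(122,-105),(-62,105),(-62,-105)])/1e3
for cam in("top","side"):
    im=cv2.imread(f"pics/{cam}0.png");g=im.max(2)
    pts=[]
    for x,y in posts[cam]:
        s=g[y-9:y+10,x-9:x+10];w=np.clip(70.-s,0,None);yy,xx=np.mgrid[-9:10,-9:10]
        pts.append((x+(w*xx).sum()/w.sum(),y+(w*yy).sum()/w.sum()))
    P=onplane(cam,pts,.097 if cam=="top" else .092)[:,:2]
    a=loc-loc.mean(0);b=P-P.mean(0)
    yaw=np.arctan2((a[:,0]*b[:,1]-a[:,1]*b[:,0]).sum(),(a*b).sum())
    Rm=np.array([[np.cos(yaw),-np.sin(yaw)],[np.sin(yaw),np.cos(yaw)]])
    o=P.mean(0)-Rm@loc.mean(0)
    print(cam,"yaw",yaw,"origin",o,"bay",o+Rm@[.03,0],"res",np.round((b-a@Rm.T)*1e3,1).tolist())
    hsv=cv2.cvtColor(im,cv2.COLOR_BGR2HSV)
    m=cv2.inRange(hsv,(5,150,100),(18,255,255));x0,y0=(350,214) if cam=="top" else (360,247)
    k=np.zeros_like(m);k[y0-20:y0+20,x0-25:x0+25]=1;ys,xs=np.nonzero(m*k)
    n,_,st,ce=cv2.connectedComponentsWithStats(m*k)
    print("tabs",st[1:].tolist(),onplane(cam,ce[1:],.075+.0095+.024).round(4).tolist())
    m=cv2.inRange(hsv,(112,150,60),(125,255,255));n,l,st,ce=cv2.connectedComponentsWithStats(m);i=1+st[1:,4].argmax()
    c=max(cv2.findContours((l==i).astype(np.uint8),0,cv2.CHAIN_APPROX_NONE)[0],key=cv2.contourArea)[:,0]
    W=onplane(cam,c,.022 if cam=='top' else .015)[:,:2];print("tray",cv2.minAreaRect((W*1000).astype(np.float32)))
E
```

```text
top yaw -0.06146461618983832 origin [ 0.54144181 -0.01414651] bay [ 0.57138516 -0.01598929] res [[-1.0, -0.8], [-0.7, 0.8], [0.9, -1.0], [0.8, 0.9]]
tabs [[341, 209, 2, 9, 14], [357, 211, 2, 8, 13]] [[0.5762, 0.0027, 0.1085], [0.5706, -0.0355, 0.1085]]
tray ((435.4449462890625, 347.81805419921875), (2.537205696105957, 0.0), 179.5872039794922)
side yaw -0.0585883767367951 origin [ 0.54577668 -0.01557805] bay [ 0.57572521 -0.0173347 ] res [[-0.1, 2.1], [-0.8, -1.0], [1.2, 0.7], [-0.3, -1.8]]
tabs [[352, 235, 15, 3, 39], [352, 248, 15, 3, 35], [354, 251, 1, 1, 1], [356, 251, 3, 1, 3], [360, 253, 5, 1, 5], [357, 254, 1, 1, 1]] [[0.5779, 0.0018, 0.1085], [0.5759, -0.0357, 0.1085], [0.5642, -0.0417, 0.1085], [0.57, -0.0418, 0.1085], [0.5792, -0.0474, 0.1085], [0.5694, -0.0501, 0.1085]]
tray ((587.5029296875, 213.174072265625), (11.284025192260742, 14.247952461242676), 89.69004821777344)
```

Bay is at about (0.574, -0.017) with yaw -0.06, and the blue tray at (0.512, 0.290) with yaw about +0.06. I'll move above the cover, straddle the tabs and check from the side.

```bash
python3 - <<'E'
from h import *
q=down(-.06)
r.move_to([.574,-.017,.24],q); gripper_to(.060,3)
r.move_l([.574,-.017,.150],vel=.12)
im=vision.snapshot("side"); c=im[130:330,230:490]; cv2.imwrite("pics/s1.png",cv2.resize(c,None,fx=3,fy=3,interpolation=cv2.INTER_CUBIC)[:,:,::-1])
print(telemetry.current_t(),telemetry.current_ee_pos(),telemetry.current_wrist_force(),telemetry.current_opening())
E
```

```text
4.95 [ 0.57477421 -0.0171068   0.15093739] [ 0.65093775 -0.84955715 -0.17287844] 0.06012409329324269
```

View pics/s1.png

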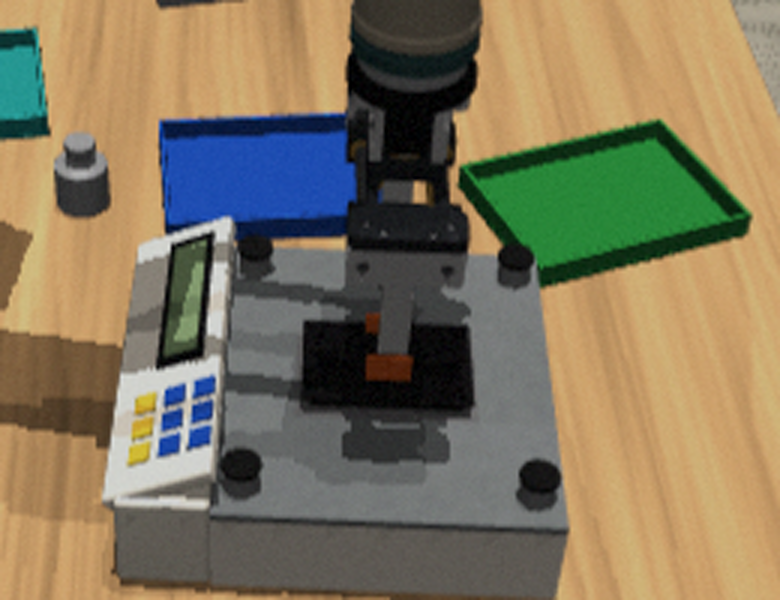

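The side crop shows the finger at about (397,330), 2–3 mm to the +x side of the tab at (389,367), and y looks straddled. I'll shift slightly, descend with a guard and close softly to centre by force.

```bash
python3 - <<'E'
from h import *
r.move_l([.572,-.017,.150],vel=.1)
print(r.move_l([.572,-.017,.122],vel=.05,guard=3))
T=telemetry
def rep(s):
    u=np.array([np.sin(.06),np.cos(.06)])
    f=T.current_wrist_force();print(s,round(T.current_t(),2),np.round(T.current_ee_pos(),4),"F",np.round(f,2),"Fy",round(float(f[:2]@u),2),"op",round(T.current_opening()*1e3,2),"ff",np.round(T.current_finger_force(),2))
r.hold(.2);rep("pre")
for o in(.05,.047,.0455,.0445,.0435):
    gripper_to(o,3);rep(o)
E
```

```text
False
pre 6.11 [ 0.5723 -0.017   0.1224] F [-0.    0.41 -0.69] Fy 0.41 op 60.09 ff 0.0
0.05 6.51 [ 0.572 -0.017  0.122] F [-0.48 -0.05 -0.48] Fy -0.08 op 50.13 ff 0.0
0.047 6.8 [ 0.572 -0.017  0.122] F [-0.68  0.88 -0.75] Fy 0.84 op 47.08 ff 0.0
0.0455 7.04 [ 0.572  -0.0168  0.122 ] F [ 0.4   0.62 -0.54] Fy 0.64 op 45.81 ff 0.38
0.0445 7.27 [ 0.572  -0.0166  0.122 ] F [0.75 2.51 0.46] Fy 2.55 op 44.49 ff 1.02
0.0435 7.49 [ 0.572  -0.0166  0.122 ] F [ 0.92  2.08 -0.11] Fy 2.13 op 43.83 ff 1.46
```

```bash
cat >>h.py <<'E'
T=telemetry
def rep(s):
    u=np.array([np.sin(.06),np.cos(.06)])
    f=np.mean([(r.hold(.02),T.current_wrist_force())[1] for _ in range(4)],0);fy=float(f[:2]@u)
    print(s,round(T.current_t(),2),np.round(T.current_ee_pos(),4),"F",np.round(f,1),"Fy",round(fy,2),"op",round(T.current_opening()*1e3,2),"ff",np.round(T.current_finger_force(),2),flush=True)
    return fy,f[2]
E
python3 - <<'E'
from h import *
y=-.017
for i in range(3):
    gripper_to(.048,3);y+=.0007
    r.move_l([.572,y,.122],vel=.05);gripper_to(.0430,4);fy,_=rep(y)
    if fy<1.0:break
E
```

```text
-0.016300000000000002 8.45 [ 0.572  -0.0162  0.122 ] F [ 0.1  1.1 -0.1] Fy 1.11 op 43.18 ff 2.15
-0.015600000000000003 9.42 [ 0.572  -0.0157  0.122 ] F [-0.3 -0.9 -0.2] Fy -0.91 op 42.76 ff 2.12
```

```bash
python3 - <<'E'
from h import *
P=[.572,-.0159]
gripper_to(.047,4); _,z0=rep("open")
print(r.move_l(P+[.108],vel=.02,guard=2.5)); _,fz=rep("touch")
E
```

```text
open 9.79 [ 0.572  -0.0155  0.122 ] F [ 0.5  0.  -0. ] Fy 0.03 op 46.75 ff 0.0
True
touch 10.37 [ 0.572  -0.0158  0.1128] F [-0.  -0.   4.7] Fy -0.03 op 47.28 ff 2.23
```

```bash
python3 - <<'E'
from h import *
P=[.572,-.0159]
gripper_to(.030,20); fy,fz=rep("pinch")
z=.1126
while z>.1040 and T.current_opening()>.036:
    z-=.0004
    r.move_l(P+[z],vel=.01); fy,fz=rep("z%.4f"%z)
    if fz>15.5 or abs(fy)>6: print("STOP");break
E
```

```text
pinch 10.7 [ 0.572  -0.016   0.1128] F [-0.1 -1.3  5.8] Fy -1.32 op 41.57 ff 20.0
z0.1122 11.02 [ 0.572  -0.016   0.1128] F [-0.9 -0.2  6.8] Fy -0.28 op 41.53 ff 20.0
z0.1118 11.33 [ 0.572  -0.016   0.1128] F [-1.5 -0.2  8.4] Fy -0.29 op 41.26 ff 20.0
z0.1114 11.65 [ 0.5721 -0.016   0.1127] F [-2.3 -0.4 10.1] Fy -0.52 op 41.26 ff 20.0
z0.1110 11.97 [ 0.572  -0.0161  0.1124] F [-1.9 -0.7 11.1] Fy -0.77 op 41.95 ff 20.0
z0.1106 12.28 [ 0.5721 -0.016   0.1121] F [-1.8  0.1 11.9] Fy -0.01 op 41.35 ff 20.0
z0.1102 12.6 [ 0.5721 -0.016   0.1118] F [-2.3 -0.1 12.3] Fy -0.21 op 41.13 ff 20.0
z0.1098 12.92 [ 0.572  -0.016   0.1114] F [-2.2 -0.3 12.3] Fy -0.42 op 41.64 ff 20.0
z0.1094 13.23 [ 0.5721 -0.016   0.111 ] F [-2.5 -0.3 12.2] Fy -0.46 op 40.98 ff 20.0
z0.1090 13.55 [ 0.5721 -0.0161  0.1107] F [-2.4 -0.  12.5] Fy -0.18 op 41.03 ff 20.0
z0.1086 13.87 [ 0.5721 -0.016   0.1102] F [-2.6  0.  12.4] Fy -0.11 op 40.61 ff 20.0
z0.1082 14.18 [ 0.5721 -0.0164  0.1092] F [-1.7 -1.1  7.9] Fy -1.21 op 31.55 ff 20.0
```

Both tabs gave way: the opening is 31.6 mm, which is their stop. Now lift.

```bash
python3 - <<'E'
from h import *
P=[.572,-.0161]
gripper_to(.028,27)
r.hold(.1);rep("grip")
g=r.move_l(P+[.118],vel=.03);fy,fz=rep("up1")
if T.current_opening()<.034 and fz>-8:
    r.move_l(P+[.160],vel=.06);rep("up2")
    r.move_l(P+[.200],vel=.12);rep("up3")
im=vision.snapshot("side"); cv2.imwrite("pics/s2.png",im[:,:,::-1])
E
```

```text
grip 14.57 [ 0.5721 -0.0164  0.1091] F [-1.5 -1.3  7.8] Fy -1.43 op 31.16 ff 27.0
up1 15.11 [ 0.5713 -0.0159  0.1171] F [-0.2 -0.  -1. ] Fy -0.03 op 30.67 ff 27.0
up2 16.02 [ 0.5716 -0.0161  0.1596] F [ 0.1 -0.1 -0.9] Fy -0.12 op 30.67 ff 27.0
up3 16.57 [ 0.5713 -0.016   0.199 ] F [-0.5  0.2 -1.5] Fy 0.13 op 31.14 ff 27.0
```

View pics/s2.png

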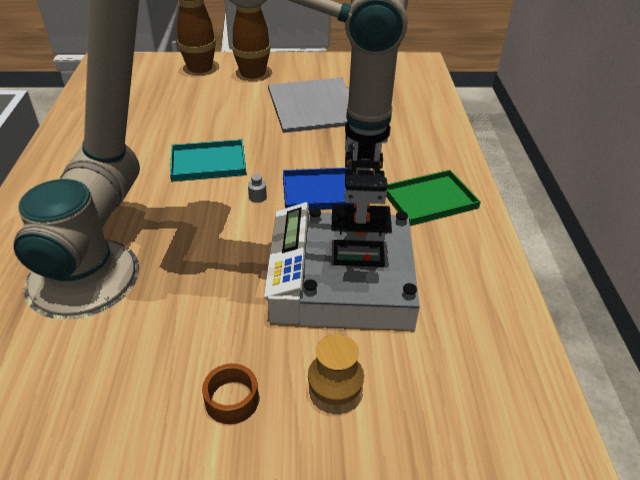

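The cover is held and clear at about (360,215), and the red button shows at (367,257) in the opening. Now to the blue tray.

```bash
python3 - <<'E'
from h import *
r.move_l([.512,.290,.200],down(.06),vel=.2)
r.move_l([.512,.290,.075],vel=.12);rep("above")
print(r.move_l([.512,.290,.052],vel=.02,guard=2.5));rep("down")
gripper_to(.056);rep("open")
r.move_l([.512,.290,.16],vel=.15)
r.move_l([.59,-.017,.20],down(-.06),vel=.25)
gripper_to(0,20)
im=vision.snapshot("side"); cv2.imwrite("pics/s3.png",cv2.resize(im[140:340,240:500],None,fx=3,fy=3,interpolation=cv2.INTER_CUBIC)[:,:,::-1])
print([(d["score"],d["at"]) for d in models.mark_of("button_top","side")[:2]],[(d["score"],d["at"]) for d in models.mark_of("cover","side")[:2]])
hsv=cv2.cvtColor(im,cv2.COLOR_RGB2HSV);m=cv2.inRange(hsv,(0,150,90),(6,255,255))|cv2.inRange(hsv,(172,150,90),(180,255,255));k=m*0;k[245:270,330:390]=1
ys,xs=np.nonzero(m*k);print(len(xs),xs.mean(),ys.mean(),onplane("side",[(xs.mean(),ys.mean())],.071))
rep("end")
E
```

```text
above 19.59 [0.5127 0.2903 0.0759] F [ 0.  -0.3 -1.2] Fy -0.26 op 30.74 ff 27.0
True
down 20.45 [0.5119 0.29   0.0589] F [-0.3  0.3  4.4] Fy 0.24 op 31.16 ff 27.0
open 21.11 [0.5118 0.2896 0.0588] F [ 0.4 -0.3  5.6] Fy -0.28 op 55.71 ff 2.77
[(0.4, [0.5945, -0.0203, 0.0717])] [(0.72, [0.514, 0.2863, 0.0297]), (0.46, [0.5113, 0.2887, 0.0272])]
4 366.25 256.5 [[ 0.59256982 -0.01843324  0.071     ]]
end 24.52 [ 0.59  -0.017  0.2  ] F [ 0.  -0.1  0.6] Fy -0.12 op 0.37 ff 0.0
```

View pics/s3.png

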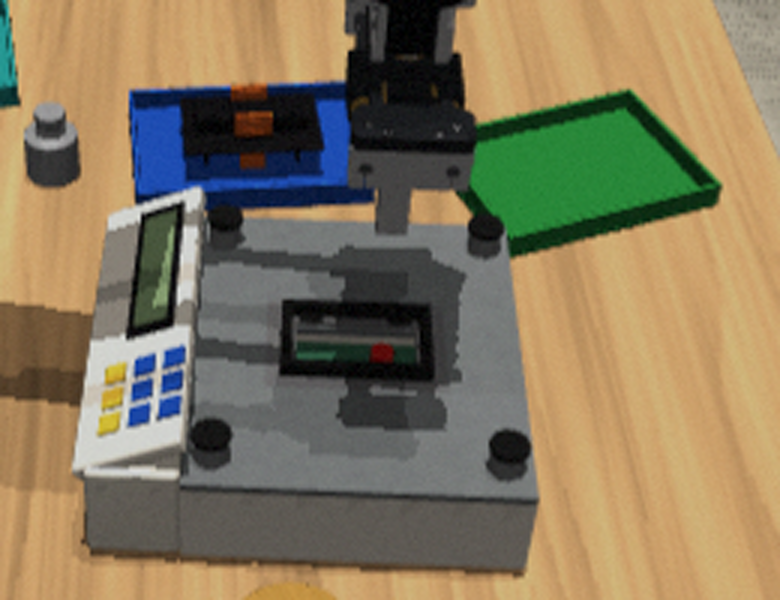

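The cover lies flat in the blue tray, at about (250,135) in the crop, and the red button is at (382,353). Now press it.

```bash
python3 - <<'E'
from h import *
P=[.5915,-.0175]
r.move_l(P+[.108],vel=.1);rep("above")
print(r.move_l(P+[.0935],vel=.02,guard=2));rep("touch")
z=T.current_ee_pos()[2]
while z>.080:
    z-=.0006;r.move_l(P+[z],vel=.02);_,fz=rep("press")
    if fz>8.5:break
r.hold(.25);rep("in")
E
```

```text
above 25.66 [ 0.5921 -0.0176  0.1088] F [ 0.5  0.2 -0.1] Fy 0.19 op 0.9 ff 0.0
True
touch 26.37 [ 0.5914 -0.0175  0.0945] F [0.7 0.5 3.1] Fy 0.53 op 0.57 ff 1.51
press 26.68 [ 0.5914 -0.0175  0.0939] F [-0.4  0.3  2.9] Fy 0.27 op 0.35 ff 1.72
press 27.0 [ 0.5914 -0.0175  0.0933] F [-0.7  0.1  4.1] Fy 0.07 op 0.67 ff 1.97
press 27.32 [ 0.5914 -0.0175  0.0927] F [-1.1  0.8  4.3] Fy 0.71 op 0.91 ff 2.21
press 27.63 [ 0.5914 -0.0175  0.0923] F [-1.4  0.2  5.9] Fy 0.15 op 0.43 ff 2.76
press 27.95 [ 0.5914 -0.0175  0.0922] F [-2.2  0.3  8.3] Fy 0.14 op 0.23 ff 4.18
press 28.27 [ 0.5914 -0.0175  0.0921] F [-3.2  0.1 11.2] Fy -0.14 op 0.56 ff 5.6
in 28.58 [ 0.5914 -0.0175  0.0921] F [-2.9  0.5 11.4] Fy 0.33 op 0.47 ff 5.6
```

The button is bottomed: the force rose to about 5 N along its spring, then hit a hard stop at z 0.092. Withdraw and check.

```bash
python3 - <<'E'
from h import *
r.move_l([.5915,-.0175,.11],vel=.05)
r.move_l([.5915,-.0175,.25],vel=.15);r.hold(.3)
im=vision.snapshot("side"); cv2.imwrite("pics/s4.png",cv2.resize(im[140:340,240:500],None,fx=3,fy=3,interpolation=cv2.INTER_CUBIC)[:,:,::-1]);rep("end")
E
```

```text
end 30.62 [ 0.5914 -0.0175  0.2497] F [ 0.   0.1 -0.1] Fy 0.07 op 0.36 ff 0.0
```

View pics/s4.png

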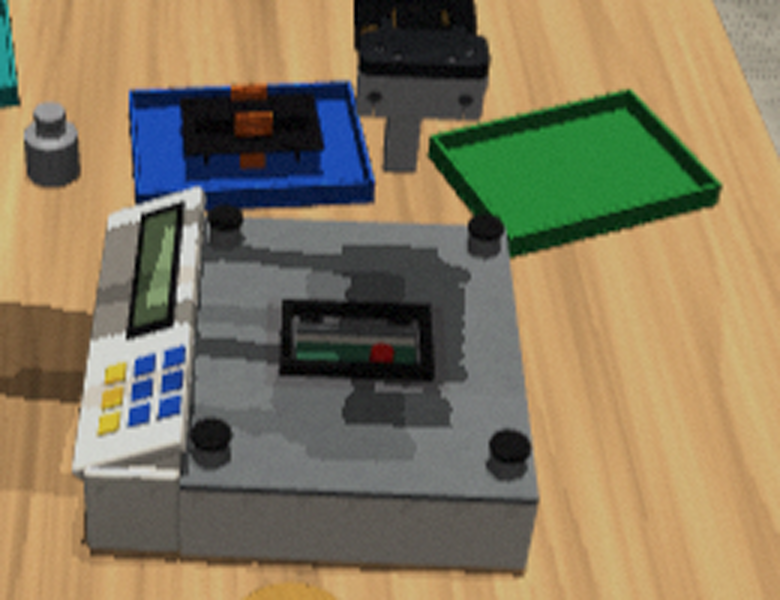

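The cover lies flat in the blue tray at about (250,135), the button at (382,353) is back out, and the arm is clear of everything.

```bash
python3 -c "
from plant import r
print(r.sign_off())"
```

```text
the job is handed in; nothing more can be done
None
```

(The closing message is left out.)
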